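Chuck the countersink bit and lift the mini drill from its holder

TASK

A countersink bit is standing loose in the chuck of the blue mini drill: with the drill still seated in its grey holder, turn the knurled chuck collar clockwise, seen from above, up to its stop so that the jaws clamp the bit tight. Then lift the drill straight up, bit and all, until its foot is about 5 cm above the top of the holder, and finish still holding it there over the holder, steady and upright. Leave the other things on the bench where they are.

Things in the scene. Friction and masses are not known exactly. Their poses are not given: they have to be found in the camera images.
- drill: loose cordless mini drill, nose up in the holder, about 0.45 kg (varies). Origin: centre of its underside, z up along the drill. Black battery foot 44 x 44 mm up to z = 58 mm, with a yellow band; round blue body 43 mm across up to 90 mm, narrowing to 34 mm at 99 mm; chuck collar above. The foot stands 50 mm deep in the holder's square pocket, which keeps it from turning (about 0.1 rad of play)
- collar_mid (a point): point on the drill's axis, 121 mm above its underside, at mid-height of the chuck collar: a steel ring with black knurling, 40 mm outside diameter, 27 mm bore, 36 mm tall (103 to 139 mm above the drill's underside), with a yellow mark on its rim. Grip it across its diameter from above; the drill may be lifted by it
- collar (a joint): turn of the chuck collar on the drill, rad; grows clockwise seen from above (closing). Starts at 0 to 0.3; the three jaws move in 1.2 mm per rad, reach the bit at about 0.85 and are tight at the end stop at 1.35. Friction 0.1 N m; stays where it is left; turned back it opens
- bit: loose brass countersink bit, 45 mm long, standing point up between the open jaws, 8 mm shank, 12 mm head; origin at the centre of its lower end, 113 mm above the drill's underside; its tip stands 19 mm above the collar's rim
- jaw0: one of the chuck's three steel jaws, inside the collar around the bit; they rise 1.5 mm above the collar's rim and move together when the collar turns. Origin on the drill's axis, at the jaws' lower ends
- holder: grey fixed block 90 x 90 mm, 60 mm tall, with a 47 x 47 mm square pocket 50 mm deep, open at the top; origin at the centre of its underside on the bench. The drill's underside therefore starts 10 mm above the bench
- meter: black multimeter lying flat, 150 x 75 x 34 mm, 40 mm tall at its dial; origin at the centre of its underside; leave alone
- tub: white jar with green cap, 64 mm diameter, 60 mm tall; origin at the centre of its underside; leave alone
- board: green circuit board, 100 x 80 mm, parts up to 20 mm tall; origin at the centre of its underside; leave alone
- tape: red tape dispenser, 150 x 60 mm, 100 mm tall; origin at the centre of its underside; leave alone
- driver: yellow-handled screwdriver lying flat near the back left, about 200 mm long; leave alone
- mouse: black computer mouse, 100 x 60 x 33 mm; origin at the centre of its underside; leave alone
There are look-alikes about, which are no part of the job. What is shaped like the drill but orange is not meant. Several things look just like the holder: the one meant starts farthest to the robot's right.

How it is judged:
By the outcome, as a careful person would: the job done as asked, in the order asked, and still so for the second after the job is handed in, while the arm keeps its last pose, push and grip.
It also fails if it takes over 42 s, if anything falls off the work surface, if the arm or the gripper's body presses on something with over 40 N, if the wrist force passes 120 N, or if a joint passes its speed limit or range.

ROBOT

A 6-joint arm with a two-finger parallel gripper is mounted at the origin on the work surface. World frame = base frame: x ahead of the robot, y to its left, z up, the work surface at z = 0. Lengths are in m, angles in rad, forces in N, time in s.
With the tool pointing down it reaches from about 0.35 to 0.725 m from the base axis. Payload 6 kg.
Tool frame: the origin (TCP) lies at the very end of the fingers, on their centre line; the grasp point (between the pads) lies 19 mm behind it; z points along the fingers, y is the direction in which the jaws open and shut (so a half turn about z gives the same grasp; the last joint's range is limited). The gripper opens to 85 mm and grips with 20 to 120 N. Pads are 22 mm wide; open, the fingers measure 114 mm over their backs; the gripper's body (76 mm by 85 mm) begins 54 mm behind the grasp point. The pads swing forward as they close: fully open they stand 13 mm farther back than shut.
Start: joints at [1.567, 0.04, 0.085, 0, -1.615, -0.334], TCP at [0.199, 0.566, 0.231] pointing down, gripper open.
Joint ranges: [-2.56, 2.56], [-1.29, 2.01], [-1.08, 1.49], [-3.29, 1.98], [-2.81, -0.18], [-2.99, 2.99]. Speed limits (rad/s): [2.57, 2.57, 3.01, 3.14, 3.14, 3.14].

INTERFACE

Orientations are given as a rotation vector (axis times angle).
In Python, from workcell import manip gives the robot as it stands. Calls block until the motion is done:
- manip.movep(position, orientation): joint-space move of the TCP to a pose.
- manip.line_to(position, speed=0.15, attitude=None): straight line of the TCP; attitude=None keeps the orientation; speed is the mean speed in m/s.
- manip.move_j(angles): joint-space move.
- manip.grip(opening, f_grip=None): opening from 0.0 (shut) to 1.0 (fully open); f_grip is the grip in N (None keeps the last); returns when the fingers have stopped.
- manip.sleep(seconds).
- manip.solve_ik(position, orientation): joint angles nearest the present ones, or None.
- manip.observe(): the state.
- manip.get_image(name): name is "scene" or "top" or "wrist"; returns a dict with "img" (384x512x3 uint8, blue, green, red), "vertical_fov" (degrees; the focal length in pixels is half the picture's height over the tangent of half this angle, whatever the lens; pixels are square), "cx", "cy" (the principal point, pixels), "R" (3x3) and "t" (3): a world point X has camera coordinates R X + t. Camera axes: x right, y down, z forward; pixel columns grow to the right and rows downward; lengths in m; the calibration is good to about 2 mm. A picture is of the moment at which its call begins. There is no depth.
A pose or a line that the arm cannot do raises manip.IKError and nothing moves.
- manip.hand_in(): hands the job in, once; it reports no verdict.
Trained networks look in a picture, given as the dict that the camera call returned (one of the last four; its "shot" number tells which), for a name from the list of things; names that differ only in an ending like _2 or _b are one class to them, and where a whole thing is asked for, a point or a joint stands for the part that bears it (a point fixed in the world has none). Each returns a list of dicts, best first, with "conf" (0 to 1); they miss things now and then, are a little off and sometimes report something else, mostly with a low value. They report only what shows in the picture. A call takes as long as a camera call. They do not tell look-alikes from the thing itself.
- manip.regions_of(name, picture): "region" (384x512 bool, what is visible of it) and "extent" ([centre column, centre row, width, height] in pixels, round what is visible of it).
The state is a dict: "t": time; "joint_pos": joint angles; "qd": joint speeds; "joint_torque": joint torques, N m; "tool_pos": TCP position; "ee_rot": TCP orientation; "force": force on the tool from outside, world axes, zero at the start; "moment": the same for the moment, N m; "finger_gap": opening from 0.0 (shut) to 1.0 (fully open).
Only numpy, scipy, OpenCV 4.12 (cv2) and the standard library are available. Lean on these libraries where they do the work, as an engineer would, in place of code of your own. Each camera call takes 0.05 s, during which the arm holds its last target. There are 200 camera calls.

## Working session

There is one attempt and no reset: what is moved stays moved. The work goes in short steps, each a Python script; the robot and the scene stay as the last script left them, time stands still between calls to the robot, and variables do not carry over. Pictures are saved under pics/ and viewed, about 8 in all and at most 12, crops included, and the job is handed in when it is done.

```bash
ls; mkdir -p pics
cat > h.py <<'E'
import numpy as np, cv2
from workcell import manip
def ray(p,u,v):
    f=p["img"].shape[0]/2/np.tan(np.radians(p["vertical_fov"])/2)
    R=np.array(p["R"]);t=np.array(p["t"])
    d=R.T@np.array([(u-p["cx"])/f,(v-p["cy"])/f,1]); return -R.T@t,d
def at_z(p,u,v,z):
    c,d=ray(p,u,v); return c+d*(z-c[2])/d[2]
def proj(p,X):
    f=p["img"].shape[0]/2/np.tan(np.radians(p["vertical_fov"])/2)
    c=np.array(p["R"])@np.array(X)+np.array(p["t"]); return np.array([p["cx"]+f*c[0]/c[2],p["cy"]+f*c[1]/c[2]])
E
python3 - <<'E'
from h import *
ps={}
for n in("scene","top"):
    p=manip.get_image(n); ps[n]=p
    print(n,p["vertical_fov"],p["cx"],p["cy"],"cam",-np.array(p["R"]).T@np.array(p["t"]))
    for k in("drill","holder","collar_mid","bit"):
        for r in manip.regions_of(k,p):
            print(k,round(r["conf"],2),np.round(r["extent"]))
a=np.vstack([ps["scene"]["img"],ps["top"]["img"]])
cv2.imwrite("pics/a.png",cv2.resize(np.hstack([ps["scene"]["img"],ps["top"]["img"]]),(800,300)))
cv2.imwrite("pics/s.png",cv2.resize(ps["scene"]["img"],(800,600)))
cv2.imwrite("pics/t.png",cv2.resize(ps["top"]["img"],(800,600)))
o=manip.observe();print(o["t"],o["tool_pos"],o["ee_rot"],o["finger_gap"])
E
```

```text
pics
scene 46.33986883419712 262.639414509338 191.79643449261232 cam [ 0.94467096 -0.6954435   0.90323111]
drill 0.8 [232. 225.  23.  53.]
drill 0.75 [244. 181.  24.  40.]
holder 0.66 [245. 202.  46.  40.]
collar_mid 0.81 [210. 164.  22.  48.]
collar_mid 0.73 [350. 175.  54.  49.]
collar_mid 0.72 [232. 227.  17.  52.]
collar_mid 0.59 [245. 183.  26.  36.]
collar_mid 0.39 [320. 244.  48.  39.]
bit 0.22 [241. 172.  19.  20.]
top 54.68052855020819 254.15065848230907 192.0253898678111 cam [0.41564925 0.03069057 1.22784276]
drill 0.54 [291. 196.  23.  25.]
drill 0.5 [251. 205.  16.  15.]
drill 0.47 [237. 247.  17.  12.]
holder 0.91 [193. 250.  32.  36.]
holder 0.65 [252. 205.  38.  40.]
collar_mid 0.79 [290. 195.  19.  19.]
collar_mid 0.72 [251. 206.  19.  18.]
collar_mid 0.46 [239. 249.  16.  16.]
0.5 [0.19881625 0.56606283 0.2312443 ] [ 3.09675354e+00 -5.28120741e-01 -2.56593698e-05] 0.9993166822121771
```

View pics/s.png

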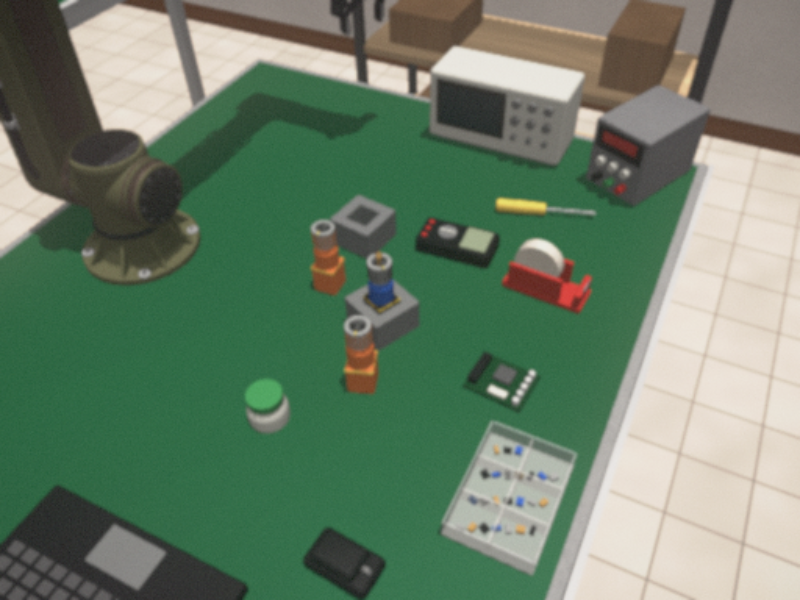

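View pics/t.png

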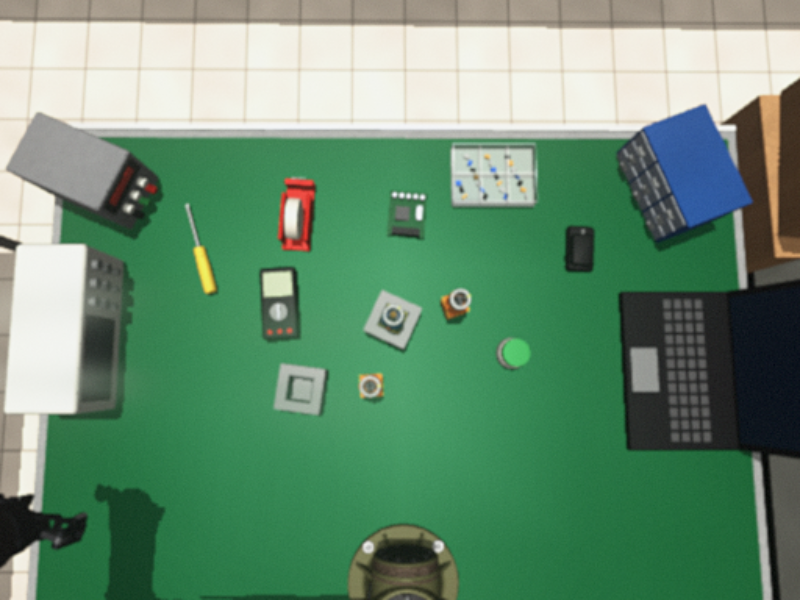

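The scene view shows the blue drill at about (380,285) of 800x600 in one grey holder, with the empty holder at (363,222) and orange look-alikes at (328,258) and (360,355). In the top view, the holders are at (393,320), with the blue drill, and at (300,390), empty. The robot's right is image right, so the (393,320) holder is the one meant. Next I triangulate it and confirm with an enlarged crop.

Run:
```python
from h import *
s=manip.get_image("scene"); t=manip.get_image("top")
# top: holder, collar regions
for k,z in(("holder",.06),("collar_mid",.149)):
    for r in manip.regions_of(k,t):
        m=r["region"]; ys,xs=np.nonzero(m); print(k,round(r["conf"],2),np.round(r["extent"]),at_z(t,r["extent"][0],r["extent"][1],z).round(4), cv2.minAreaRect(np.c_[xs,ys].astype(np.float32)))
crop=t["img"][170:270,170:310]; a=cv2.resize(crop,None,fx=4,fy=4,interpolation=cv2.INTER_CUBIC)
crop=s["img"][130:260,190:290]; b=cv2.resize(crop,(308,400),interpolation=cv2.INTER_CUBIC)
X=at_z(t,251,205.7,.149); print("X",X,proj(s,X),proj(s,[X[0],X[1],.131]))
cv2.imwrite("pics/c.png",np.hstack([a[:, 140:],b][:2]))
```

```text
holder 0.91 [193. 251.  32.  38.] [0.3762 0.201  0.06  ] ((192.21286010742188, 249.3712921142578), (30.94565773010254, 29.55260467529297), 5.710593223571777)
holder 0.83 [252. 204.  38.  38.] [0.5209 0.0182 0.06  ] ((250.81846618652344, 205.0993194580078), (29.214487075805664, 30.124853134155273), 24.443954467773438)
collar_mid 0.76 [252. 207.  17.  19.] [0.5052 0.0174 0.149 ] ((251.6000213623047, 203.80001831054688), (14.310833930969238, 15.205260276794434), 26.56505012512207)
collar_mid 0.76 [238. 248.  16.  16.] [0.3855 0.0576 0.149 ] ((237.5, 247.0), (14.0, 15.0), 90.0)
X [0.50846881 0.02057642 0.149     ] [237.01939943 164.71574482] [237.4120639 169.9934173]
```

View pics/c.png

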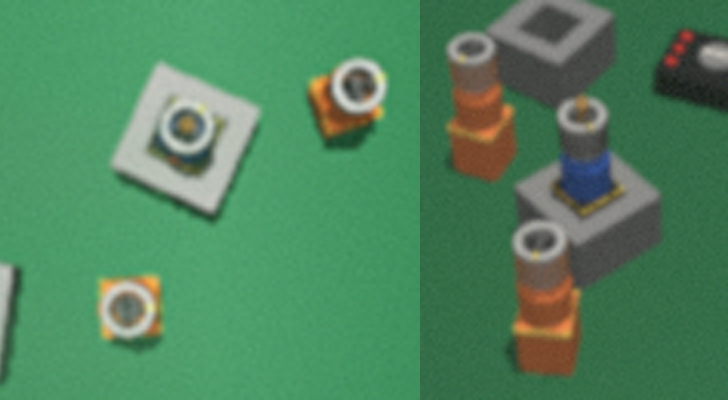

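In the crop, the blue drill's collar ring with the brass bit is at (187,126) on the left, standing in the rightmost holder. Both orange drills stand free at (128,308) and (357,85). I'll go above it for a close look.

```bash
cat >> h.py <<'E'
from scipy.spatial.transform import Rotation as Ro
def down(yaw): return (Ro.from_euler("z",yaw)*Ro.from_euler("x",np.pi)).as_rotvec()
E
python3 - <<'E'
from h import *
t=manip.get_image("top"); X=at_z(t,251.75,201.5,.149); print(X)
for y in np.arange(-3,3.1,.5):
    q=manip.solve_ik([X[0],X[1],.112],down(y)); print(round(y,1),None if q is None else np.round(q,2))
y0=0.75
manip.movep([X[0],X[1],.27],down(y0))
o=manip.observe();print(o["t"],o["tool_pos"],np.round(o["joint_pos"],3),o["force"],o["moment"])
p=manip.get_image("wrist"); print("cam",-np.array(p["R"]).T@np.array(p["t"]),proj(p,X))
for k in("collar_mid","bit"):
    for r in manip.regions_of(k,p): print(k,round(r["conf"],2),np.round(r["extent"]),at_z(p,*r["extent"][:2],.149).round(4))
cv2.imwrite("pics/w.png",cv2.resize(p["img"],(800,600)))
E
```

```text
[0.52075832 0.01836246 0.149     ]
-3.0 [ 0.42 -0.15 -0.32 -0.   -1.41 -1.85]
-2.5 [ 0.42 -0.15 -0.32  0.   -1.41 -1.35]
-2.0 [ 0.42 -0.15 -0.32  0.   -1.41 -0.85]
-1.5 [ 0.42 -0.15 -0.32  0.   -1.41 -0.35]
-1.0 [ 0.42 -0.15 -0.32  0.   -1.41  0.15]
-0.5 [ 0.42 -0.15 -0.32  0.   -1.41  0.65]
0.0 [ 0.42 -0.15 -0.32  0.   -1.41  1.15]
0.5 [ 0.42 -0.15 -0.32  0.   -1.41  1.65]
1.0 [ 0.42 -0.15 -0.32  0.   -1.41  2.15]
1.5 [ 0.42 -0.15 -0.32  0.   -1.41  2.65]
2.0 None
2.5 [ 0.42 -0.15 -0.32  0.   -1.41 -2.63]
3.0 [ 0.42 -0.15 -0.32  0.   -1.41 -2.13]
3.025 [0.52077256 0.01885306 0.26989452] [ 0.423 -0.162 -0.038 -0.    -1.695  1.898] [0.17818638 0.47234131 0.84373755] [-0.01642125  0.04286083 -0.00379437]
cam [0.57666493 0.07236076 0.41186237] [259.1010646  182.38543569]
collar_mid 0.95 [259. 168.  49.  70.] [0.5294 0.027  0.149 ]
collar_mid 0.87 [150. 221.  79.  84.] [0.4282 0.0653 0.149 ]
collar_mid 0.6 [361. 217.  83.  80.] [ 0.5589 -0.0697  0.149 ]
bit 0.48 [258. 182.  11.  22.] [0.5207 0.0191 0.149 ]
```

View pics/w.png

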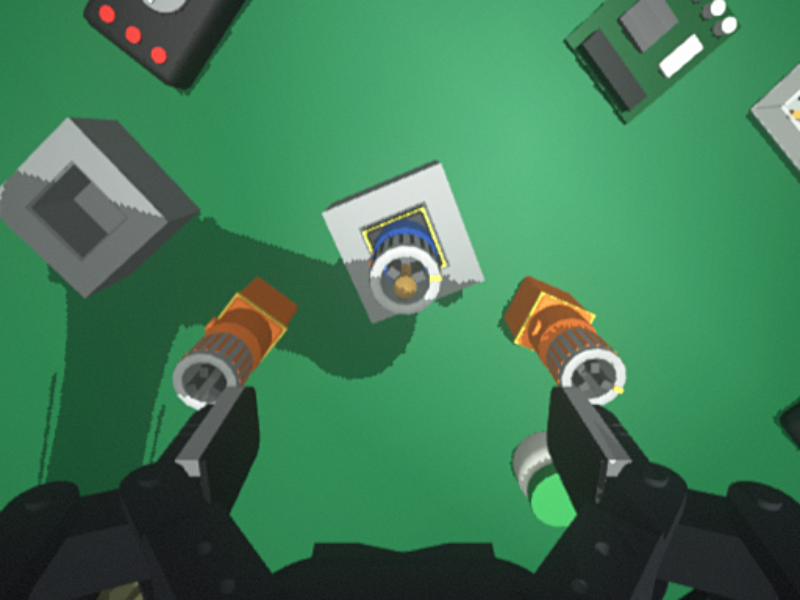

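The wrist picture shows the ring centre at (405,281) of 800x600, within about 2 mm of the top-view estimate. The fingers are clear of the orange drills. I'll descend and grip lightly, then check the side force.

Run:
```python
from h import *
p=manip.get_image("wrist"); X=at_z(p,259.2,179.8,.149); print(X)
x,y=X[0]-.0004,X[1]-.0004
manip.movep([x,y,.22],down(.75))
manip.line_to([x,y,.108],speed=.08)
o=manip.observe();print(o["t"],o["tool_pos"],np.round(o["force"],1))
manip.grip(0.0,20)
o=manip.observe();print(o["t"],o["tool_pos"],np.round(o["force"],2),np.round(o["moment"],3),o["finger_gap"])
p=manip.get_image("wrist");cv2.imwrite("pics/g.png",cv2.resize(p["img"],(800,600)))
```

```text
[0.52250046 0.01987815 0.149     ]
5.0917 [0.52241996 0.01957603 0.10861223] [-0.1 -0.1  0.3]
5.575 [0.52228601 0.01934176 0.10823418] [ 0.49 -1.36  0.88] [-0.264 -0.235  0.007] 0.46359958100180104
```

View pics/g.png

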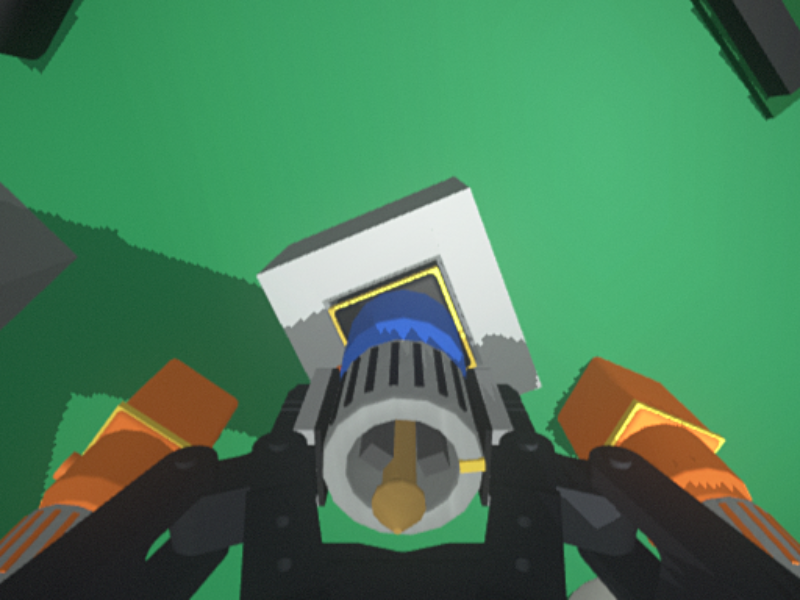

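Well gripped: the gap is about 39 mm, the side force about 1.4 N, and the mark is at (472,466). Now I turn clockwise (q6 decreasing), watching the wrist moment.

Run:
```python
from h import *
manip.grip(0.0,70)
o=manip.observe(); q=list(map(float,o["joint_pos"])); s=q[5]; m0=o["moment"][2]; print(o["t"],q,np.round(o["moment"],3),np.round(o["force"],1))
for a in [.3,.6,.8,.9,1.0,1.05,1.1,1.15,1.2,1.25,1.3,1.35,1.4,1.45]:
    q[5]=s-a; manip.move_j(q); o=manip.observe()
    print(a,round(o["t"],2),round(s-o["joint_pos"][5],3),"M",np.round(o["moment"],2),"F",np.round(o["force"],1),round(o["finger_gap"],3))
    if abs(o["moment"][2]-m0)>.9: break
p=manip.get_image("wrist");cv2.imwrite("pics/g2.png",cv2.resize(p["img"],(800,600)))
```

```text
5.8417 [0.42276607360339424, -0.14864641988956184, -0.3203943651010503, 0.00045584880720804126, -1.3984024716619008, 1.8979379335487903] [-0.473 -0.121  0.014] [ 0.3 -1.8  2.7]
0.3 6.23 0.296 M [ 0.16  0.23 -0.1 ] F [-0.4 -0.1  2.1] 0.45
0.6 6.62 0.594 M [ 0.55  0.2  -0.11] F [-0.3  1.3  2.7] 0.449
0.8 6.93 0.793 M [ 0.62  0.03 -0.07] F [0.4 1.7 1.5] 0.453
0.9 7.18 0.894 M [ 0.71 -0.06 -0.06] F [-0.   2.2  0.9] 0.452
1.0 7.43 0.994 M [ 0.7  -0.21 -0.1 ] F [0.8 1.3 0.5] 0.454
1.05 7.68 1.046 M [ 0.69 -0.27 -0.07] F [0.6 2.  0.9] 0.449
1.1 7.93 1.097 M [ 0.83 -0.44 -0.05] F [1.7 1.9 0.5] 0.447
1.15 8.18 1.147 M [ 1.4  -0.52  0.12] F [2.  3.4 0.8] 0.452
1.2 8.43 1.195 M [ 1.6  -0.64  1.93] F [1.2 4.6 0.6] 0.451
```

View pics/g2.png

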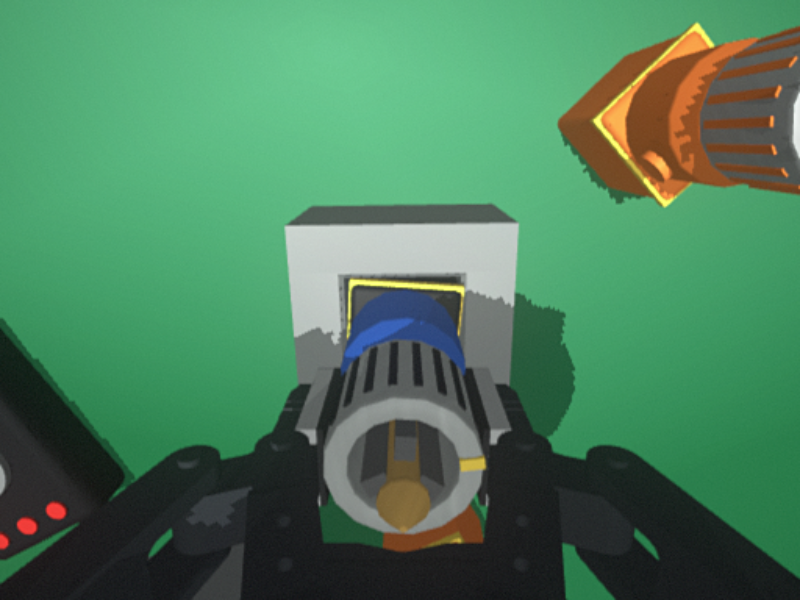

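The moment jumped from 0.1 to 1.9 N m at 1.2 rad and the mark hasn't moved between the pads (472,464), so the collar hasn't slipped. The jaws now stand against the bit. I'll push a little harder to make sure this is the end stop.

Run:
```python
from h import *
manip.grip(0.0,110)
o=manip.observe(); q=list(map(float,o["joint_pos"])); s=1.8979; print(o["t"],np.round(o["moment"],2),np.round(o["force"],1))
q[5]=s-1.2
for a in [1.22,1.24,1.26,1.28,1.30]:
    q[5]=s-a; manip.move_j(q); o=manip.observe()
    print(a,round(o["t"],2),round(s-o["joint_pos"][5],3),"M",np.round(o["moment"],2),"F",np.round(o["force"],1),round(o["finger_gap"],3))
    if abs(o["moment"][2])>3: break
p=manip.get_image("wrist");cv2.imwrite("pics/g3.png",cv2.resize(p["img"],(800,600)))
```

```text
8.7 [ 1.91 -0.56  2.23] [2.2 5.1 0.7]
1.22 8.95 1.218 M [ 1.34 -0.55  3.  ] F [1.8 3.  0.5] 0.443
```

View pics/g3.png

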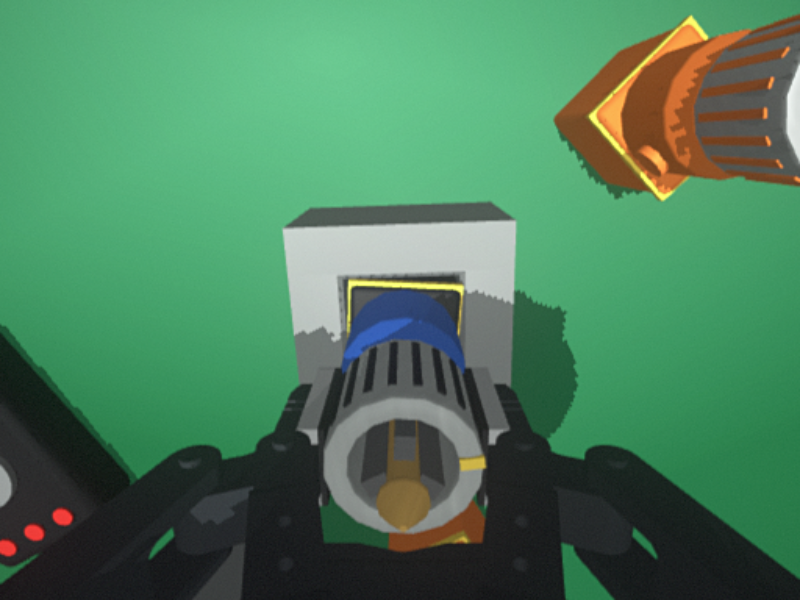

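The moment rose stiffly to 3.0 N m in another 0.02 rad, and the mark still hasn't moved. Turning 1.22 rad, less at most 0.2 of play, rules out jaw contact alone (0.85), so this is the end stop. I'll ease off the residual moment without reversing it, then lift 100 mm straight up.

Run:
```python
from h import *
o=manip.observe(); q=list(map(float,o["joint_pos"])); s=1.8979
for a in [1.205,1.19,1.18,1.17,1.16]:
    q[5]=s-a; manip.move_j(q); o=manip.observe()
    print(a,round(o["t"],2),"M",np.round(o["moment"],2),"F",np.round(o["force"],1))
    if o["moment"][2]<.6: break
P=np.array(o["tool_pos"]); z0=.108234
for dz in [.01,.03,.06,.1]:
    manip.line_to([P[0],P[1],P[2]+dz],speed=.04); o=manip.observe()
    print(dz,round(o["t"],2),np.round(o["tool_pos"],4),"M",np.round(o["moment"],2),"F",np.round(o["force"],1),round(o["finger_gap"],3))
manip.sleep(.5)
w=manip.get_image("wrist"); c=manip.get_image("scene")
crop=cv2.resize(c["img"][110:260,170:320],(450,450),interpolation=cv2.INTER_CUBIC)
cv2.imwrite("pics/l.png",np.hstack([cv2.resize(w["img"],(350,450))[:, :],crop]))
cv2.imwrite("pics/l.png",np.hstack([cv2.resize(w["img"][100:384,130:390],(350,382)),cv2.resize(crop,(382,382))]))
```

```text
1.205 9.25 M [ 1.41 -0.49  2.5 ] F [1.  2.8 0.3]
1.19 9.5 M [ 1.51 -0.46  1.87] F [0.4 3.6 0.5]
1.18 9.75 M [ 1.52 -0.49  1.44] F [1.1 3.6 0.7]
1.17 10.0 M [ 1.62 -0.45  0.97] F [1.3 4.  0.5]
1.16 10.25 M [ 1.64 -0.37  0.55] F [1.5 4.4 1.2]
0.01 10.65 [0.5211 0.0201 0.1126] M [ 1.02 -4.17  0.7 ] F [ 10.5   2.2 -23.6] 0.438
0.03 11.3 [0.5212 0.02   0.1338] M [ 1.17 -2.86  0.48] F [  5.9   2.7 -17.7] 0.442
0.06 12.2 [0.5221 0.0195 0.1681] M [-0.    0.04  0.01] F [ 0.5 -0.3 -3.9] 0.44
0.1 13.35 [0.5224 0.0198 0.2082] M [-0.03  0.05 -0.04] F [-0.8  0.4 -5.2] 0.443
```

View pics/l.png

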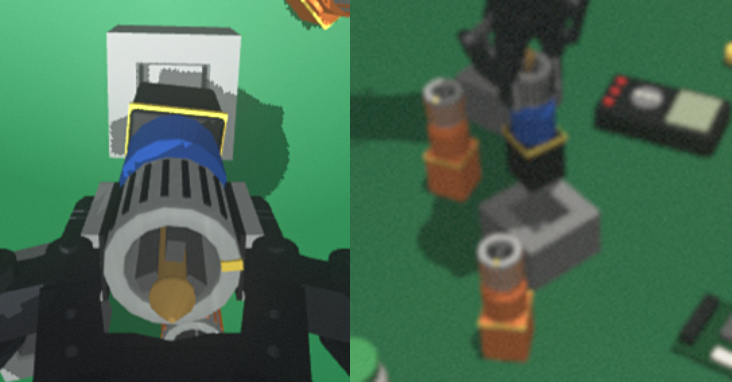

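The drill hangs clear and straight above the holder. The ring and mark sit where they were in the fingers, at about (403,464) on the earlier scale, so it hasn't slipped or tilted visibly. The bit is clamped and upright, and the vertical load is 5.2 N. One last check on steadiness and foot height, then I hand in.

Run:
```python
from h import *
o=manip.observe(); a=np.array(o["tool_pos"]); manip.sleep(.5); o=manip.observe()
print(o["t"],np.round(o["tool_pos"],4),np.abs(np.array(o["tool_pos"])-a).max(),np.round(o["force"],1),o["ee_rot"],np.abs(o["qd"]).max(),o["finger_gap"])
s=manip.get_image("scene")
for k in("drill",):
    for r in manip.regions_of(k,s): print(round(r["conf"],2),np.round(r["extent"]))
print("expected foot centre px",proj(s,[.5222,.0197,.11]),"collar rim",proj(s,[.5222,.0197,.249]))
print(manip.hand_in())
```

```text
14.45 [0.5225 0.0199 0.2086] 4.8722987362602443e-05 [ 0.5  0.4 -5.4] [-3.07576503e+00  6.38126196e-01 -2.02022842e-03] 0.0019738265285430736 0.4449886603207269
0.79 [232. 225.  20.  54.]
0.72 [242. 156.  21.  50.]
0.71 [211. 165.  24.  48.]
expected foot centre px [242.42012331 177.80085648] collar rim [239.64150419 134.81548496]
the job is handed in; nothing more can be done
None
```

I clamped the bit in the blue drill and lifted the drill about 100 mm straight up. I handed in at about 14.5 s with the drill still held over its holder, which is the one farthest to the robot's right.

- **Clamping:** I turned the collar 1.22 rad clockwise. At the end the moment rose steeply from about 0.1 to 3.0 N m, which I take as the end stop. I did not measure the collar's angle directly. The pictures showed the jaws against the bit and no slip between collar and fingers.
- **Lift:** The drill bound in the pocket at first, with 24 N vertical, 10 N sideways and about 4 N m at the wrist. It then came free and the load settled at about 5.3 N.
- **Final pose:** The tool rose from 0.108 to 0.209 m, which puts the foot about 5 cm above the holder top. The detected drill region in the scene view fits that, and the arm was steady to within 0.05 mm. Uprightness was judged from the wrist and scene pictures only; they show no visible tilt.
- **Other things:** I did not touch anything else on the bench, and the two orange drills were detected in place in the last picture. I did not re-check the other items one by one.

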